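Sanitise shears and a clipper guard in the UV steriliser

TASK

Lay the steel shears and the black clipper guard flat on the rack in the steriliser, side by side and set down rather than dropped, then close the lid fully. Tap the round power key until it registers, then press the oblong cycle key and hold it down for a good second to start the cycle. Press lightly, keep off the stop key between them, and do not disturb the other things on the counter.

Things in the scene. Friction and masses are not known exactly. Their poses are not given: they have to be found in the camera images.
- steriliser: white UV steriliser fixed on the counter, 184 deep (x), 339 wide (y), origin under its centre. x points from the operator's side to the lid's hinge, y to the operator's left, z up. Open-topped chamber, centre at y = +46; solid control pod 91 high, 93 wide, centre at y = -123
- rack (a point): centre of the top of the wire rack in the steriliser's chamber, on which tools are laid, 20.6 above the counter; axes as the steriliser. The chamber is 160 (x) by 220 (y) inside, its walls 12 thick and rising 44 above the rack
- lid (a joint): angle of the steriliser's lid, rad: 0 closed on the rim, growing as it is raised, stop at 1.95. Starts a little past upright. Its stiff, damped hinge holds it where it is left above about 1.1; pushed below 1.0 it sinks shut by itself in about 2 s
- lid_hinge (a point): middle of the lid's hinge line, which runs along the steriliser's y at the chamber's far (+x) rim, 65 above the counter; its axes turn with the lid (closed: as the steriliser's)
- lid_edge (a point): middle of the lid's free edge, 184 from the hinge line, halfway through its thickness; on top while the lid is up. The lid is a white shell 182 x 244, 24 thick, its open side with two lamps towards the chamber, its closed outer face away from the operator (+x) while up. A grey finger lip 80 wide, 8 thick projects 17 past this edge
- key_power: round grey membrane key, 22 across, on the pod's black overlay: the farthest from the operator of three in a row along x, next to the display. Origin: centre of its top face, 93.5 above the counter, 2.5 above the pod; z up. It sinks only 1 mm under about 3.5 N, then stops hard; registers at 4 N or more kept up for 0.15 s; 35 N would ruin it
- key_stop: square grey stop key, 16 x 16, the middle of the three, 43 from the power key and 44 from the cycle key; origin at the centre of its top face, same height and action
- key_cycle: oblong grey cycle key, 18 (x) by 52 (y), the nearest of the three to the operator; origin at the centre of its top face, height, travel and force as the power key; it starts the cycle when 4 N or more is kept up for 0.8 s without a break
- shears_mid (a point): middle of the closed steel shears, which lie flat: centre, 4 above the counter, of their flat pivot part, 40 long (x), 14 wide (y), 8 high, the place to grip. x points along the blades, tips 88 ahead; finger loops behind to -88 (finger rest to -103), 56 across over both loops, 7 high; z up. About 75 g
- guard_mid (a point): centre, 10 above the counter, of a loose black plastic clipper guard (comb attachment) 50 long (x), 44 wide (y), 20 high. Its solid back block, 16 long, 44 wide, 20 high, is centred 17 behind this point (-x); the teeth reach 25 ahead (+x), sloping down to 12 high; z up. About 25 g
- pomade: bystander: squat amber glass jar with a metal screw lid, 68 across, 46 high; origin at the centre of its underside
- comb: bystander: flat black cutting comb, 180 x 28 x 6, lying on the counter; origin at the centre of its underside
- razor: bystander: folded razor in a dark wood handle, 150 long, 14 wide, 12 high; origin at the centre of its underside
- clipper: bystander: cordless black hair clipper lying on its back, 185 x 46 x 37; origin at the centre of its underside
- bottle: bystander: amber bottle with a black cap, 60 across, 170 high; origin at the centre of its underside
- duster: bystander: wooden neck duster standing upright, up to 68 across, 145 high; origin at the centre of its underside
- tin: bystander: metal powder tin, 66 across, 110 high; origin at the centre of its underside
- shears: the same shears; origin under shears_mid, on the underside
- guard: the same guard; origin under guard_mid, on the underside
Not all that is in view belongs to the job. Of the things that look like the guard, the larger one is meant. There is more than one size of the shears; the job needs the smaller.

How it is judged (in metres and radians):
On the way, in this order (a step that is already met when the one before it is completed fails the run):
1. shears and guard both lie flat on the rack, side by side, let go (x of shears_mid in the frame of rack between -0.08 and 0.08 m and y of shears_mid in the frame of rack between -0.11 and 0.11 m and z of shears_mid in the frame of rack between -0.004 and 0.009 m and (angle between shears_mid's own z axis and vertical below 0.12 rad or angle between shears_mid's own z axis and vertical above 3.02 rad) and x of guard_mid in the frame of rack between -0.08 and 0.08 m and y of guard_mid in the frame of rack between -0.11 and 0.11 m and z of guard_mid in the frame of rack between -0.004 and 0.016 m and contact force between the fingers and shears below 0.05 N and contact force between the fingers and guard below 0.05 N), for 0.2 s.
2. lid fully closed (value of joint lid below 0.03 rad), for 0.3 s.
3. power key pressed with at least 4 N (contact force between the fingers and key_power above 4 N), for 0.15 s.
4. cycle key held down with at least 4 N for 0.8 s (contact force between the fingers and key_cycle above 4 N), for 0.8 s.
At the end, for the whole second after the job is handed in: The shears (flat to 7 degrees, their middle at most 9 mm over the rack) and the guard (its centre at most 16 mm over the rack) lie at rest inside the chamber, the lid is closed to within 0.03 rad, and the bystanders still stand or lie as they did (within 12 degrees of upright) (x of shears_mid in the frame of rack between -0.08 and 0.08 m and y of shears_mid in the frame of rack between -0.11 and 0.11 m and z of shears_mid in the frame of rack between -0.004 and 0.009 m and (angle between shears_mid's own z axis and vertical below 0.12 rad or angle between shears_mid's own z axis and vertical above 3.02 rad) and x of guard_mid in the frame of rack between -0.08 and 0.08 m and y of guard_mid in the frame of rack between -0.11 and 0.11 m and z of guard_mid in the frame of rack between -0.004 and 0.016 m and linear speed of each of shears, guard below 0.02 m/s and value of joint lid below 0.03 rad and angle between each of pomade, comb, razor, clipper, bottle, duster, tin's own z axis and vertical below 0.2 rad); the robot touches nothing.
It fails at once if the shears are dropped into the chamber: loose in the fingers while more than 45 mm above the rack (x of shears_mid in the frame of rack between -0.08 and 0.08 m and y of shears_mid in the frame of rack between -0.11 and 0.11 m and z of shears_mid in the frame of rack above 0.045 m and contact force between the fingers and shears below 0.05 N).
It fails at once if the guard is dropped into the chamber: loose in the fingers while more than 45 mm above the rack (x of guard_mid in the frame of rack between -0.08 and 0.08 m and y of guard_mid in the frame of rack between -0.11 and 0.11 m and z of guard_mid in the frame of rack above 0.045 m and contact force between the fingers and guard below 0.05 N).
It fails at once if the stop key is pressed (more than 2 N) (contact force between anything else and key_stop above 2 N).
It fails at once if a key is pressed harder than 35 N (contact force between anything else and key_power above 35 N or contact force between anything else and key_cycle above 35 N).
It fails at once if a bystander is shifted by more than 40 mm (distance of any of pomade, comb, razor, clipper, bottle, duster, tin from where it was at the start of the episode above 0.04 m).
It also fails if it takes over 72 s, if anything falls off the work surface, if the arm or the gripper's body presses on something with over 40 N, if the wrist force passes 120 N, or if a joint passes its speed limit or range.

ROBOT

A 6-joint arm with a two-finger parallel gripper is mounted at the origin on the work surface. World frame = base frame: x ahead of the robot, y to its left, z up, the work surface at z = 0. Lengths are in mm, angles in degrees, forces in N, time in s.
With the tool pointing down it reaches from about 300 to 850 mm from the base axis. Payload 4.2 kg.
Tool frame: the origin (TCP) lies midway between the tips of the shut fingers; the grasp point (between the pads) lies env.hold_point_z behind it (env.hold_point_z is the distance from the TCP to the grasp point, in mm); z points along the fingers, y is the line along which they close (so a half turn about z gives the same grasp; the last joint's range is limited). The gripper opens to 91 mm and grips with 3 to 60 N. Pads are 32 mm wide; open, the fingers measure 118 mm over their backs; the gripper's body (76 mm by 178 mm) begins 60 mm behind the grasp point.
Start: joints at [-69.041, 18.312, 89.639, -0, 72.044, -1.146], TCP at [216.377, -532.751, 213.976] pointing down, gripper open.
Joint ranges: [-177.97, 177.97], [-48.28, 115.42], [12.27, 149.76], [-77.06, 257.06], [2.81, 150.46], [-146.56, 146.56]. Speed limits (degrees/s): [147.25, 147.25, 180, 180, 180, 180].

INTERFACE

Orientations are given as [roll, pitch, yaw] about the fixed x, y, z axes, in that order (R = Rz(yaw) Ry(pitch) Rx(roll)).
In Python, from workcell import env, viewer, spotter gives the robot as it stands.
- The arm moves only by the tool apply_moves, never from a script. Its arguments are lists of equal length, an entry for each row: "delta_pos": the shift along the world's x, y, z normalised to -1 to 1, where 1 is 120 mm, a list of three; "rot": the turn, a rotation vector about the world's x, y, z normalised to -1 to 1, where 1 is 1.5 rad, a list of three; "hand": the opening, from 0 (shut) to 1 (fully open). A call has 1 to 10 rows; each row is the pose to reach, as a shift and turn from the pose commanded when the call began; what a row does not reach only later rows make up. A row lasts 1/12 s, in which the tool goes at most 41.7 mm and 7.16 degrees, less where a joint would pass 70% of its speed; a pose out of reach is approached as far as the arm can. A call with a number of a shift or a turn outside -1 to 1 is refused whole. A call with a gripper value outside its range is refused whole. The fingers move at their own pace and stop on an object; "newtons" is the grip in N (left out, the last holds). Time passes only in rows, so rows that repeat a pose let the fingers close. It gives the time, the measured TCP pose, the force, the opening and the grip force at its end, in the units of the state.
- env.state(): the state, without advancing time (a new reading comes with each control period).
- viewer.grab_frame(name): name is "side" or "top" or "wrist"; returns a dict with "pixels" (420x560x3 uint8, red, green, blue), "camera_matrix" (3x3 intrinsics, pixels), "R" (3x3) and "t" (3): a world point X has camera coordinates R X + t; the wrist camera has in their place "mount" (4x4, takes a point from camera to tool coordinates, whose origin is the TCP and whose axes are the flange's). Camera axes: x right, y down, z forward; pixel columns grow to the right and rows downward; lengths in mm; the calibration is good to about 2 mm. A picture is of the moment at which its call begins: read the wrist's pose just before it. There is no depth.
- env.job_done(): hands the job in; it is judged then, once.
Trained networks look in a picture, given as the dict that the camera call returned (one of the last four; its "shot" number tells which), for a name from the list of things; names that differ only in an ending like _2 or _b are one class to them, and where a whole thing is asked for, a point or a joint stands for the part that bears it (a point fixed in the world has none). Each returns a list of dicts, best first, with "score" (0 to 1); they miss things now and then, are a little off and sometimes report something else, mostly with a low value. They report only what shows in the picture. A call takes as long as a camera call. They do not tell look-alikes from the thing itself.
- spotter.trace(picture, query): "mask" (420x560 bool, what is visible of it) and "box" ([centre column, centre row, width, height] in pixels, round what is visible of it).
- spotter.landmark_of(picture, query): "position" ([column, row] in pixels: a listed point, or the origin of a listed thing).
The state is a dict: "time_s": time; "qpos": joint angles; "qvel": joint speeds; "effort": joint torques, N m; "ee_pos": TCP position; "ee_rot": TCP orientation; "force": force on the tool from outside, world axes, zero at the start; "torque": the same for the moment, N m; "gripper_width": finger opening in mm; "gripper_force": force on a finger pad.
Only numpy, scipy, OpenCV 4.12 (cv2) and the standard library are available. Lean on these libraries where they do the work, as an engineer would, in place of code of your own. Each camera call takes 0.05 s, during which the arm holds its last target. There are 200 camera calls.

## Working session

There is one attempt and no reset: what is moved stays moved. The work goes in short steps, Python scripts to look and compute and a tool call to move; the robot and the scene stay as the last step left them, time stands still between calls to the robot, and variables do not carry over. Pictures are saved under pics/ and viewed, at most 10 in all, crops included, and the job is handed in when it is done.

Besides the shell and the picture viewer there is one more tool, called after ">>>" by a JSON object that holds its "fn" and its "kwargs". apply_moves: Moves the arm, as the interface text tells. Its arguments: {"type":"object","properties":{"delta_pos":{"type":"array"},"rot":{"type":"array"},"hand":{"type":"array"},"newtons":{"type":"number"}},"required":["delta_pos","rot","hand"]}

```bash
ls; mkdir -p pics
cat > h.py <<'E'
import numpy as np, cv2
from scipy.spatial.transform import Rotation as Ro
from workcell import env, viewer, spotter
def save(p,n,s=None): 
    im=p["pixels"][:,:,::-1]
    cv2.imwrite("pics/"+n,im if s is None else s(im))
def cam(p,st=None):
    K=np.array(p["camera_matrix"])
    if "R" in p: R=np.array(p["R"]);t=np.array(p["t"])
    else:
        M=np.array(p["mount"]); T=np.eye(4)
        T[:3,:3]=Ro.from_euler("xyz",st["ee_rot"],degrees=True).as_matrix();T[:3,3]=st["ee_pos"]
        W=np.linalg.inv(T@M); R=W[:3,:3];t=W[:3,3]
    return K,R,t
def ray(p,uv,z,st=None):
    K,R,t=cam(p,st); d=R.T@np.linalg.solve(K,[uv[0],uv[1],1.]); c=-R.T@t
    return c+d*(z-c[2])/d[2]
def proj(p,X,st=None):
    K,R,t=cam(p,st); q=K@(R@np.array(X,float)+t); return q[:2]/q[2]
E
python3 - <<'E'
from h import *
np.set_printoptions(precision=1,suppress=True)
st=env.state();print(st["ee_pos"],st["ee_rot"],st["gripper_width"],env.hold_point_z)
for n in["top","side"]:
    p=viewer.grab_frame(n);save(p,n+"0.png")
    K,R,t=cam(p);print(n,K[0,0],-R.T@t,R[2])
    for q,z in[("rack",20.6),("lid_hinge",65),("key_power",93.5),("key_stop",93.5),("key_cycle",93.5),("shears_mid",4),("guard_mid",10),("lid_edge",240),("pomade",0),("comb",0),("razor",0),("clipper",0),("bottle",0),("duster",0),("tin",0)]:
        for d in spotter.landmark_of(p,q)[:4]:
            print(q,round(d["score"],2),np.array(d["position"]),ray(p,d["position"],z)[:2])
E
```

```text
pics
[ 216.2 -532.3  213.1] [-179.9   -0.    22.1] 91.42102193386319 18.8
top 409.20921379680857 [ 215.1  -26.  1322.9] [ 0.2  0.  -1. ]
rack 0.67 [224.4 203.1] [494.9 212.7]
lid_hinge 0.67 [220.6 170. ] [591.4 236.3]
key_power 0.61 [274.6 178.7] [579.7  58.1]
key_stop 0.36 [275.  199.8] [512.7  46.5]
key_cycle 0.64 [279.3 205.6] [496.4  30.6]
shears_mid 0.63 [401.3 214.8] [ 545.3 -367.7]
guard_mid 0.69 [383.9 247.4] [ 428.4 -319.8]
guard_mid 0.69 [173.5 159.5] [620.9 411.7]
guard_mid 0.45 [358.2 246.2] [ 420.1 -237.4]
guard_mid 0.42 [407.1 214.3] [ 548.3 -384.8]
lid_edge 0.87 [210.8 136.7] [631.8 244.9]
lid_edge 0.45 [221.4 172.9] [531.1 196.1]
pomade 0.83 [349.6 182.6] [ 631.2 -187.1]
comb 0.88 [391.7 170.7] [ 693.9 -323.5]
razor 0.77 [426.5 279.5] [ 347.5 -466.4]
razor 0.7 [274.6 209.3] [503.   48.4]
razor 0.35 [352.6 183.4] [ 629.9 -197.4]
clipper 0.69 [158.1 219.6] [412.2 422.2]
bottle 0.6 [316.8 141.2] [761.8 -58.7]
duster 0.77 [175.9 161.3] [618.9 405.6]
tin 0.55 [355.7 156.7] [ 725.6 -197.3]
side 490.0073932678598 [  256.  -1139.    801.2] [ 0.1  0.8 -0.5]
rack 0.59 [279.6 19
[... 201 characters left out ...]
.48 [286.6 205.2] [487.8  38.3]
key_cycle 0.61 [244.9 175.9] [396.  247.8]
key_cycle 0.36 [304.3 177.7] [576.1 191.4]
shears_mid 0.89 [188.6 324.1] [ 189.8 -286.5]
shears_mid 0.73 [346.7 328.4] [ 538.3 -376.3]
guard_mid 0.77 [279.7 290.3] [ 415.2 -222.8]
guard_mid 0.68 [289.4 317.5] [ 418.7 -321. ]
lid_edge 0.65 [318.4 122.8] [639.1 267.7]
lid_edge 0.34 [244.6 176.1] [366.2 -40.2]
pomade 0.86 [359.3 276.4] [ 627.6 -202.1]
comb 0.6 [407.4 308.5] [ 698.6 -340.6]
razor 0.91 [271.4 372.1] [ 351.8 -458.6]
clipper 0.74 [244.7 176.6] [413.1 425.7]
bottle 0.94 [384.5 240. ] [750.6 -61.4]
duster 0.68 [244.7 178.2] [411.5 413.4]
tin 0.74 [393.7 264.6] [ 732.1 -174.8]
tin 0.51 [316. 123.] [792.  869.6]
```

Run:
```python
import cv2
im=cv2.imread("pics/top0.png")[115:315,130:460]
a=cv2.resize(im,(800,485),interpolation=cv2.INTER_CUBIC)
cv2.imwrite("pics/topc.png",a)
```

```text
(no output)
```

View pics/topc.png

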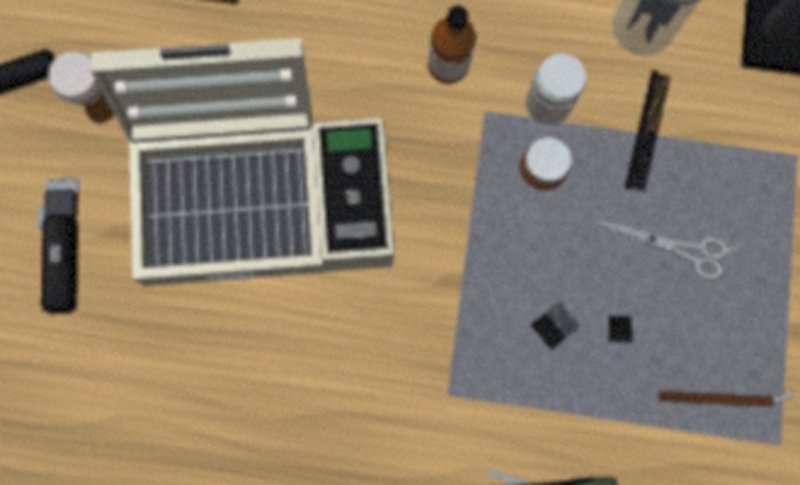

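View pics/side0.png

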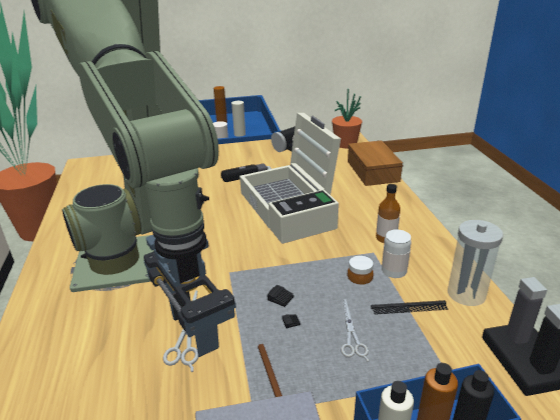

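The top crop shows two dark guards: the larger at about (553,326) in the crop, full (358,249), and a smaller one at (620,328), full (386,250). It also shows one pair of shears at (655,240), full (401,214). The side view shows those shears at (347,328) and a second pair at about (185,345), half under the gripper. I'll move above the guards and look closer.

>>> {"fn": "apply_moves", "kwargs": {"delta_pos": [[1,0.9,0.8],[1,0.9,0.8],[1,0.9,0.8],[1,0.9,0.8],[1,0.9,0.8]], "rot": [[0,0,0],[0,0,0],[0,0,0],[0,0,0],[0,0,0]], "hand": [1,1,1,1,1]}}

```text
time_s: 2.02
ee_pos: [339.2, -422.9, 313.0]
ee_rot: [179.8, -0.2, 22.2]
force: [0.6, -0.6, 0.4]
gripper_width: 91.1
gripper_force: 0.0
```

>>> {"fn": "apply_moves", "kwargs": {"delta_pos": [[0.9,0.9,0.7],[0.9,0.9,0.7],[0.9,0.9,0.7],[0.9,0.9,0.7],[0.9,0.9,0.7],[0.9,0.9,0.7]], "rot": [[0,0,0],[0,0,0],[0,0,0],[0,0,0],[0,0,0],[0,0,0]], "hand": [1,1,1,1,1,1]}}

```text
time_s: 2.52
ee_pos: [446.2, -315.5, 395.5]
ee_rot: [179.8, -0.1, 22.3]
force: [-0.4, -0.3, 0.1]
gripper_width: 91.5
gripper_force: 0.0
```

```bash
cat > look.py <<'E'
from h import *
np.set_printoptions(precision=1,suppress=True)
def rect(p,m,z,st):
    c,_=cv2.findContours(m.astype(np.uint8),cv2.RETR_EXTERNAL,cv2.CHAIN_APPROX_NONE)
    c=max(c,key=cv2.contourArea)[:,0,:]
    w=np.array([ray(p,u,z,st)[:2] for u in c],np.float32); return cv2.minAreaRect(w)
def look(n,marks=(),traces=(),f=None,scale=None):
    st=env.state();p=viewer.grab_frame(n)
    if f: save(p,f,scale)
    for q,z in marks:
        for d in spotter.landmark_of(p,q)[:3]:
            if d["score"]>.3: print(n,q,round(d["score"],2),np.array(d["position"]),ray(p,d["position"],z,st)[:2])
    for q,z in traces:
        for d in spotter.trace(p,q)[:3]:
            if d["score"]>.3: print(n,"T",q,round(d["score"],2),np.array(d["box"]),rect(p,d["mask"],z,st))
    return p,st
E
python3 - <<'E'
from look import *
st=env.state();print(st["time_s"],st["ee_pos"],st["ee_rot"],st["force"])
m=[("shears_mid",4),("guard_mid",10)];t=[("shears",4),("guard",15)]
p,s=look("wrist",m,t,"w1.png");print(np.array(p["mount"]))
look("side",m,t);look("top",m,t,"t1.png")
E
```

```text
2.5167 [ 446.2 -315.5  395.5] [179.8  -0.1  22.3] [-0.4 -0.3  0.1]
wrist guard_mid 0.67 [271.6 185.2] [ 419.7 -321.6]
wrist guard_mid 0.58 [221.1 169.2] [ 413.2 -237.7]
wrist T shears 0.8 [246.1 327.   42.3  24.4] ((155.30215454101562, -380.7764892578125), (44.15483093261719, 70.40333557128906), 18.594179153442383)
wrist T shears 0.69 [338.  125.5 110.   74.8] ((557.7046508789062, -378.60845947265625), (179.7025604248047, 56.82870864868164), 70.27922821044922)
wrist T guard 0.61 [273.8 183.7  21.7  19.4] ((419.1708068847656, -326.0044860839844), (35.577980041503906, 28.869598388671875), 22.250038146972656)
wrist T guard 0.56 [222.1 173.7  37.9  31.3] ((411.2490234375, -237.95159912109375), (45.53399658203125, 47.759307861328125), 52.979671478271484)
[[  -0.    -1.    -0.3   72.5]
 [   1.    -0.     0.     1. ]
 [  -0.    -0.3    1.  -172.2]
 [   0.     0.     0.     1. ]]
side shears_mid 0.81 [349.1 326.6] [ 545.3 -372.1]
side shears_mid 0.61 [184.6 321.6] [ 181.  -276.3]
side guard_mid 0.74 [277.3 292.9] [ 407.6 -231. ]
side guard_mid 0.45 [288.6 318.4] [ 416.4 -323.5]
side T shears 0.92 [181.4 331.8  33.6  79. ] ((202.47799682617188, -297.739013671875), (239.64976501464844, 75.77580261230469), 68.5595474243164)
side T shears 0.69 [354.6 329.4  30.1  61. ] ((556.64453125, -376.7998962402344), (178.16738891601562, 54.95954513549805), 70.40122985839844)
side T guard 0.75 [280.4 296.6  29.5  22.8] ((411.3924255371094, -244.79071044921875), (61.96575164794922, 64.55366516113281), 46.54281997680664)
side T guard 0.74 [291.6 319.8  17.1  16.3] ((420.1246032714844, -335.13427734375), (36.441890716552734, 41.919036865234375), 3.25388240814209)
top shears_mid 0.39 [402.4 216.1] [ 541.5 -371.6]
top guard_mid 0.55 [357.3 250.5] [ 405.8 -236. ]
top T guard 0.51 [358.7 251.2  19.2  16.1] ((408.7249450683594, -237.0565185546875), (42.327335357666016, 44.046817779541016), 52.26939010620117)
```

View pics/w1.png

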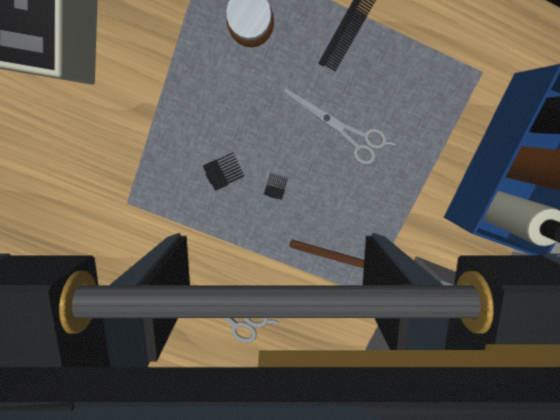

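The wrist view shows the mat shears, with the pivot at (327,118), tip at (286,91) and loops at (375,145). They measure about 180 x 57 mm. The other pair, at (245,325), is about 240 mm long in the side view, so the mat pair is the smaller one and the one I want. The larger guard is at (223,171), about 46 mm, with its teeth pointing right; the small guard at (275,186) is about 30 mm. Next I'll go over the shears.

Run:
```python
from look import *
st=env.state();p=viewer.grab_frame("wrist")
f=lambda u,z:ray(p,u,z,st)[:2]
a,b=f((286,91),4),f((327,118),4);c=f((384,146),4);print("sh",a,b,c,np.degrees(np.arctan2(*(a-c)[::-1])))
a,b=f((211,175),10),f((236,165),8);print("gd",a,b,np.degrees(np.arctan2(*(b-a)[::-1])))
p=viewer.grab_frame("top")
k=[ray(p,u,93.5)[:2] for u in((274.8,182.6),(275.8,196.2),(276.5,210.3))];print(k,np.degrees(np.arctan2(*(k[0]-k[2])[::-1])))
print(env.state()["qpos"])
```

```text
sh [ 558.2 -288.8] [ 545.5 -362.6] [ 540.5 -463.3] 84.19166241907895
gd [ 396.  -226.6] [ 425.5 -257.8] -46.61467519710471
[array([567.3,  55.5]), array([524.4,  45.8]), array([480.4,  36.8])] 12.130173838194434
[-36.7  12.5  72.5  -0.   95.   31.2]
```

>>> {"fn": "apply_moves", "kwargs": {"delta_pos": [[0.4,-0.2,-0.5],[0.8,-0.4,-1],[0.8,-0.4,-1],[0.8,-0.4,-1],[0.8,-0.4,-1],[0.8,-0.4,-1],[0.8,-0.4,-1],[0.8,-0.4,-1],[0.8,-0.4,-1],[0.8,-0.4,-1]], "rot": [[0,0,0.08],[0,0,0.16],[0,0,0.24],[0,0,0.32],[0,0,0.4],[0,0,0.48],[0,0,0.56],[0,0,0.64],[0,0,0.67],[0,0,0.67]], "hand": [0.6,0.6,0.6,0.6,0.6,0.6,0.6,0.6,0.6,0.6]}}

```text
time_s: 4.2
ee_pos: [540.5, -364.7, 273.8]
ee_rot: [-180.0, -0.0, 79.7]
force: [0.5, -0.5, -0.2]
gripper_width: 54.9
gripper_force: 0.0
```

Run:
```python
from look import *
st=env.state();print(st["time_s"],st["ee_pos"],st["ee_rot"])
p,s=look("wrist",[("shears_mid",4)],[("shears",4)],"w2.png",lambda im:cv2.resize(im[60:360,100:460],(720,600),interpolation=cv2.INTER_CUBIC))
m=spotter.trace(p,"shears")[0]["mask"]
v,u=np.nonzero(m);W=np.array([ray(p,x,4,s)[:2] for x in zip(u,v)])
c=W.mean(0);d=np.linalg.svd(W-c,full_matrices=False)[2][0];d*=np.sign(d[1]);print(c,np.degrees(np.arctan2(d[1],d[0])),((W-c)@d).min(),((W-c)@d).max())
```

```text
4.2 [ 540.5 -364.7  273.8] [-180.    -0.    79.7]
wrist shears_mid 0.91 [280.1 184.8] [ 544.9 -372.8]
wrist T shears 0.93 [280.9 185.2  46.5 145. ] ((557.0764770507812, -379.1463623046875), (179.43943786621094, 57.601783752441406), 70.02706909179688)
wrist T shears 0.87 [ 16.4 228.7  32.7  82.4] ((189.12632751464844, -369.90655517578125), (107.17703247070312, 40.31657791137695), 71.25572967529297)
[ 542.6 -396.5] 80.63402370540129 -73.63287304381171 112.77339972133501
```

View pics/w2.png

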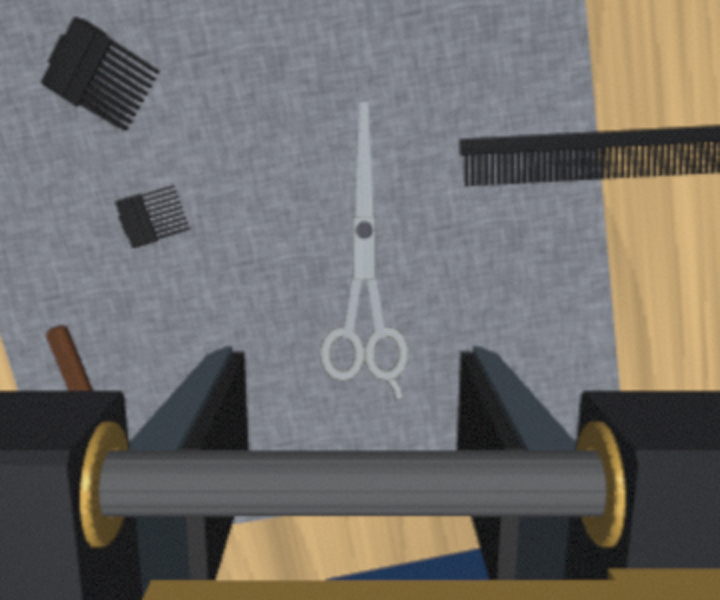

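The close crop confirms the mat shears: pivot block around (364,248) in the crop, tip up at (364,102). They line up with the tool's x axis, and the comb is clear to the right at (460,150). Descending.

>>> {"fn": "apply_moves", "kwargs": {"delta_pos": [[0.04,-0.06,-0.33],[0.04,-0.06,-0.67],[0.04,-0.06,-1],[0.04,-0.06,-1],[0.04,-0.06,-1]], "rot": [[0,0,0],[0,0,0],[0,0,0],[0,0,0],[0,0,0]], "hand": [0.5,0.5,0.5,0.5,0.5]}}

```text
time_s: 4.82
ee_pos: [544.3, -371.3, 152.5]
ee_rot: [-179.8, -0.1, 79.7]
force: [-0.2, -1.3, 1.3]
gripper_width: 45.7
gripper_force: 0.0
```

>>> {"fn": "apply_moves", "kwargs": {"delta_pos": [[0,0,-0.33],[0,0,-0.67],[0,0,-0.9],[0,0,-0.9],[0,0,-0.9]], "rot": [[0,0,0],[0,0,0],[0,0,0],[0,0,0],[0,0,0]], "hand": [0.5,0.5,0.5,0.5,0.5]}}

```text
time_s: 5.23
ee_pos: [546.5, -372.9, 48.0]
ee_rot: [179.9, 0.1, 79.7]
force: [-0.0, -0.2, 0.0]
gripper_width: 45.6
gripper_force: 0.0
```

Run:
```python
from look import *
st=env.state();print(st["time_s"],st["ee_pos"],st["ee_rot"])
p,s=look("wrist",[("shears_mid",4)],[],"w3.png")
for X in([545,-372,4],st["ee_pos"]): print(proj(p,X,s))
look("side",[("shears_mid",4)])
```

```text
5.2333 [ 546.5 -372.9   48. ] [179.9   0.1  79.7]
wrist shears_mid 0.73 [274.5 232.3] [ 546.5 -370.9]
[272.5 234.3]
[275.1 261.6]
side shears_mid 0.77 [344.6 325.5] [ 536.5 -366.6]
side shears_mid 0.7 [187.7 323.4] [ 187.9 -283.8]
side shears_mid 0.55 [386.9 236.4] [761.5 -51.2]
```

>>> {"fn": "apply_moves", "kwargs": {"delta_pos": [[0,0,-0.2],[0,0,-0.3],[0,0,-0.36],[0,0,-0.36],[0,0,-0.36],[0,0,-0.36],[0,0,-0.36],[0,0,-0.36],[0,0,-0.36],[0,0,-0.36]], "rot": [[0,0,0],[0,0,0],[0,0,0],[0,0,0],[0,0,0],[0,0,0],[0,0,0],[0,0,0],[0,0,0],[0,0,0]], "hand": [0.5,0.5,0.5,0.5,0,0,0,0,0,0], "newtons": 25}}

```text
time_s: 6.27
ee_pos: [545.5, -372.2, 3.4]
ee_rot: [179.9, 0.0, 79.7]
force: [-0.3, 0.1, 3.4]
gripper_width: 13.8
gripper_force: 25.0
```

>>> {"fn": "apply_moves", "kwargs": {"delta_pos": [[0,0,0],[0,0,0],[0,0,0],[0,0,0.1],[0,0,0.3],[0,0,0.6],[0,0,1],[0,0,1],[0,0,1]], "rot": [[0,0,0],[0,0,0],[0,0,0],[0,0,0],[0,0,0],[0,0,0],[0,0,0],[0,0,0],[0,0,0]], "hand": [0,0,0,0,0,0,0,0,0]}}

```text
time_s: 7.02
ee_pos: [546.9, -373.2, 127.1]
ee_rot: [179.6, 0.2, 79.7]
force: [0.2, 0.1, -0.3]
gripper_width: 13.3
gripper_force: 25.0
```

Run:
```python
from look import *
st=env.state();print(st["time_s"],st["ee_pos"],st["ee_rot"],st["gripper_width"],st["gripper_force"])
p,s=look("wrist",[],[])
z=st["ee_pos"][2]+2
for d in spotter.landmark_of(p,"shears_mid")[:2]: print(d["score"],ray(p,d["position"],z,s))
```

```text
7.0167 [ 546.9 -373.2  127.1] [179.6   0.2  79.7] 13.277019428020935 24.99448198825121
0.74 [ 641.5 -323.9  129.1]
0.62 [ 548.  -373.2  129.1]
```

>>> {"fn": "apply_moves", "kwargs": {"delta_pos": [[0,0.1,0.3],[-0.1,0.4,0.6],[-0.2,0.7,0.9],[-0.2,1,1],[-0.2,1,1]], "rot": [[0,0,0],[0,0,0.05],[0,0,0.1],[0,0,0.15],[0,0,0.15]], "hand": [0,0,0,0,0]}}

```text
time_s: 7.53
ee_pos: [520.4, -248.4, 243.9]
ee_rot: [180.0, -0.1, 92.8]
force: [-0.9, -0.7, -0.8]
gripper_width: 13.6
gripper_force: 25.0
```

>>> {"fn": "apply_moves", "kwargs": {"delta_pos": [[-0.1,0.3,0.1],[-0.2,0.6,0.2],[-0.2,1,0.4],[-0.2,1,0.4],[-0.2,1,0.4]], "rot": [[0,0,0.05],[0,0,0.1],[0,0,0.1],[0,0,0.1],[0,0,0.1]], "hand": [0,0,0,0,0]}}

```text
time_s: 7.95
ee_pos: [497.3, -129.8, 290.7]
ee_rot: [180.0, -0.0, 101.3]
force: [0.1, -0.2, -1.3]
gripper_width: 13.5
gripper_force: 25.0
```

>>> {"fn": "apply_moves", "kwargs": {"delta_pos": [[-0.0,0.3,0],[0,0.6,0],[0,1,0],[0,1,0],[0,1,0]], "rot": [[0,0,0],[0,0,0],[0,0,0],[0,0,0],[0,0,0]], "hand": [0,0,0,0,0]}}

```text
time_s: 8.37
ee_pos: [497.0, -11.1, 288.5]
ee_rot: [-179.8, -0.0, 101.3]
force: [-0.9, -0.2, -1.0]
gripper_width: 13.6
gripper_force: 25.0
```

```bash
cat > ster.py <<'E'
from look import *
from scipy.optimize import least_squares
L={"rack":(0,46,20.6),"lid_hinge":None,"key_power":(43.5,-123,93.5),"key_stop":(.5,-123,93.5),"key_cycle":(-43.5,-123,93.5)}
E
python3 - <<'E'
from look import *
st=env.state();print(st["time_s"],st["ee_pos"],st["ee_rot"],st["qpos"])
m=[("rack",20.6),("lid_hinge",65),("key_power",93.5),("key_stop",93.5),("key_cycle",93.5),("lid_edge",245),("steriliser",0)]
look("wrist",m,[],"w4.png");look("top",m,[],"t4.png");look("side",m,[],"s4.png")
E
```

```text
8.3667 [497.  -11.1 288.5] [-179.8   -0.   101.3] [ -2.6   9.   91.5  -0.   79.8 -13.9]
wrist lid_hinge 0.43 [458.  243.6] [722.2 -37.1]
wrist key_power 0.89 [359.1 141. ] [569.6  56. ]
wrist key_stop 0.6 [316.1 140.9] [526.4  47.5]
wrist key_cycle 0.75 [275.2 146.4] [486.4  33.8]
wrist steriliser 0.76 [317.4  31. ] [510.  169.9]
top rack 0.96 [220.9 203.1] [493.2 224.1]
top lid_hinge 0.84 [220.9 170.4] [590.2 235.1]
top key_power 0.52 [273.6 181.6] [569.9  59.7]
top key_stop 0.56 [273.5 194.3] [529.3  53.8]
top key_cycle 0.31 [176.2 161.2] [590.8 374.2]
top lid_edge 0.88 [210.9 136.9] [629.3 243.3]
top steriliser 0.45 [423.9 278.5] [ 349.4 -457.9]
side rack 0.88 [279.1 196.7] [499.1 218. ]
side lid_hinge 0.59 [305.7 176.5] [595.4 252.2]
side lid_hinge 0.38 [267.9 372.6] [ 337.3 -513.5]
side key_power 0.73 [278.1 200.8] [469.   68.4]
side key_power 0.4 [313.4 198.7] [571.   56.7]
side key_power 0.33 [243.6 173.8] [393.9 263.4]
side key_stop 0.45 [299.4 202.1] [527.1  47. ]
side key_cycle 0.41 [286.8 205.2] [488.4  38.1]
side lid_edge 0.84 [316.8 124.5] [627.3 242.6]
side steriliser 0.65 [282.3 210.6] [498.4 164. ]
```

View pics/w4.png

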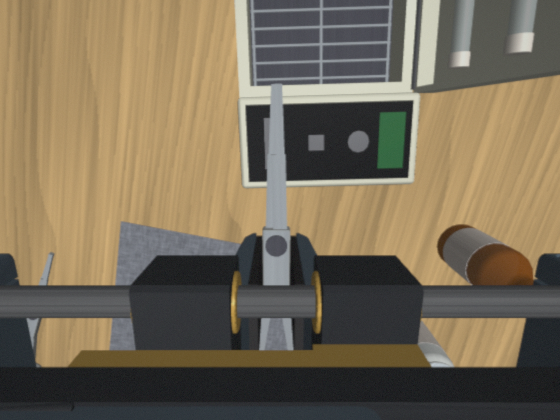

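The wrist view shows the pod with the cycle key at (270,143) half behind the blades, the stop key at (316,142), the power key at (358,141) and the display at (392,140). The chamber and rack are above at (320,40), and the lid is upright on the right. The held shears are straight. Moving closer over the chamber.

>>> {"fn": "apply_moves", "kwargs": {"delta_pos": [[-0.1,0.3,0],[-0.2,0.6,-0.1],[-0.27,1,-0.3],[-0.27,1,-0.3],[-0.27,1,-0.3],[-0.27,1,-0.3]], "rot": [[0,0,0],[0,0,0],[0,0,0.006],[0,0,0.006],[0,0,0.006],[0,0,0.006]], "hand": [0,0,0,0,0,0]}}

```text
time_s: 10.07
ee_pos: [464.9, 108.0, 254.8]
ee_rot: [-180.0, 0.1, 101.8]
force: [0.5, -0.3, 0.3]
gripper_width: 13.5
gripper_force: 25.0
```

Run:
```python
from look import *
st=env.state();print(st["time_s"],st["ee_pos"],st["ee_rot"],st["qpos"])
m=[("rack",20.6),("lid_hinge",65),("key_power",93.5),("key_stop",93.5),("key_cycle",93.5)]
look("wrist",m,[],"w5.png")
```

```text
10.0667 [464.9 108.  254.8] [-180.     0.1  101.8] [11.7  8.  97.5 -0.1 74.5 -0. ]
wrist rack 0.92 [331.   96.7] [504.4 215.1]
wrist lid_hinge 0.75 [426.7  94. ] [589.4 232.6]
wrist key_power 0.47 [326.  138.1] [499.  172.1]
wrist key_cycle 0.61 [329.6  95.4] [493.2 209.4]
```

View pics/w5.png

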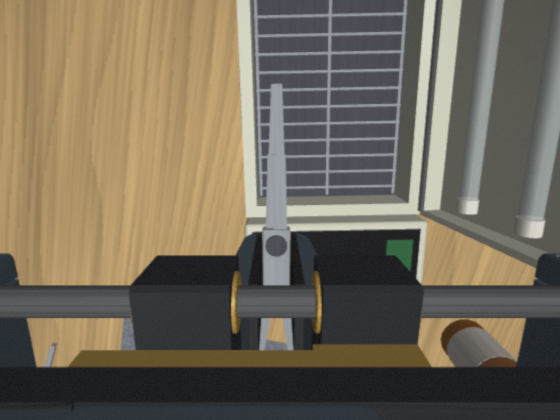

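Run:
```python
from look import *
st=env.state();p=viewer.grab_frame("wrist")
f=lambda u,z:ray(p,u,z,st)[:2]
th=np.radians(11.8);ex=np.array([np.cos(th),np.sin(th)]);ey=np.array([-ex[1],ex[0]])
L,R,B=f((257,205),64.6),f((414,200),64.6),f((335,207),64.6)
L0,R0=f((251,5),64.6),f((424,5),64.6)
for a in(L,L0,R,R0,B,f((329,190),20.6),f((329,5),20.6),f((329,195),20.6)): print(a,a@ex,a@ey)
d=R0-R;print(np.degrees(np.arctan2(d[1],d[0])));d=L0-L;print(np.degrees(np.arctan2(d[1],d[0])))
xc=((L@ex)+(R@ex)+L0@ex+R0@ex)/4;yc=B@ey+110;print("rack",xc*ex+yc*ey)
```

```text
[448.8  88.5] 457.4023867678533 -5.113528609158124
[408.  273.7] 455.31313407021617 184.47094621430685
[610.6 127.1] 623.6574230665708 -0.4097423496561845
[564.3 305.7] 614.9143380019465 183.81083473791966
[530.5 103. ] 540.3397220049283 -7.666397441676793
[528.2 112.6] 540.072538077831 2.1826997113277855
[481.8 301.5] 533.2866284100082 196.64426867562395
[529.6 106.7] 540.2821397543048 -3.8237862072686397
104.51721148514922
102.43138353780814
rack [505.5 210.2]
```

>>> {"fn": "apply_moves", "kwargs": {"delta_pos": [[0,0.3,0],[0,0.6,-0.1],[0.07,0.89,-0.3],[0.07,0.89,-0.3],[0.07,0.89,-0.3],[0.07,0.89,-0.3]], "rot": [[0,0,0],[0,0,0],[0,0,0.008],[0,0,0.008],[0,0,0.008],[0,0,0.008]], "hand": [0,0,0,0,0,0]}}

```text
time_s: 10.92
ee_pos: [473.3, 214.2, 218.9]
ee_rot: [-180.0, 0.0, 102.4]
force: [0.7, -0.1, 0.2]
gripper_width: 13.8
gripper_force: 25.0
```

>>> {"fn": "apply_moves", "kwargs": {"delta_pos": [[0,0,-0.3],[0,0,-0.6],[0,0,-0.9],[0,0,-0.9],[0,0,-0.9],[0,0,-0.9]], "rot": [[0,0,0],[0,0,0],[0,0,0],[0,0,0],[0,0,0],[0,0,0]], "hand": [0,0,0,0,0,0]}}

```text
time_s: 11.42
ee_pos: [475.0, 214.7, 113.2]
ee_rot: [179.8, -0.0, 102.3]
force: [0.6, 0.7, 0.1]
gripper_width: 13.6
gripper_force: 25.0
```

Run:
```python
from look import *
st=env.state();print(st["time_s"],st["ee_pos"],st["ee_rot"])
m=[("rack",20.6),("lid_hinge",65)]
look("wrist",m,[],"w6.png");look("top",m,[]);look("side",m)
a=cv2.imread("pics/w6.png");save(viewer.grab_frame("side"),"s6.png",lambda im:im[100:260,220:400])
b=cv2.resize(cv2.imread("pics/s6.png"),(450,400));cv2.imwrite("pics/m6.png",np.hstack([cv2.resize(a[:320],(350,400)),b]))
```

```text
11.4167 [475.  214.7 113.2] [179.8  -0.  102.3]
wrist rack 0.6 [308.1 224.6] [501.7 213.1]
wrist lid_hinge 0.6 [454.5 240.6] [592.2 234.8]
top rack 0.77 [222.5 201.1] [500.6 220.1]
top rack 0.46 [237.7 200.9] [508.6 171. ]
top lid_hinge 0.95 [221.2 169.9] [592.  234.4]
side rack 0.73 [281.4 197.3] [505.5 212.5]
side lid_hinge 0.64 [307.  176.2] [600.  253.3]
```

View pics/m6.png

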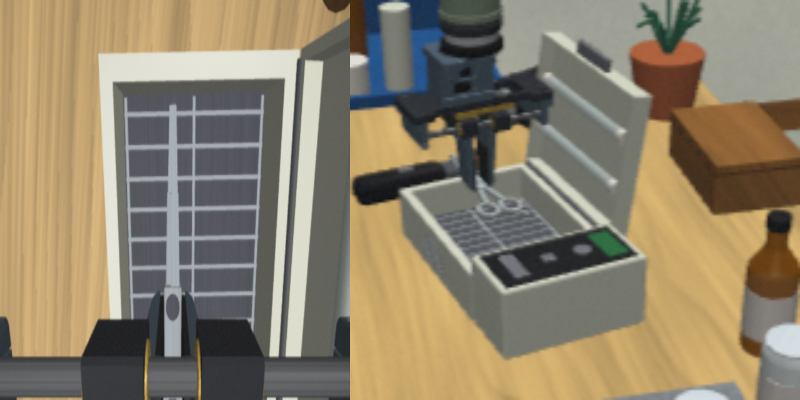

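The shears are inside the chamber outline, with the blades parallel to the walls and the tip at (173,105) just short of the far end of the rack. Lowering.

>>> {"fn": "apply_moves", "kwargs": {"delta_pos": [[0,0,-0.2],[0,0,-0.4],[0,0,-0.55],[0,0,-0.65],[0,0,-0.7],[0,0,-0.72],[0,0,-0.72],[0,0,-0.72]], "rot": [[0,0,0],[0,0,0],[0,0,0],[0,0,0],[0,0,0],[0,0,0],[0,0,0],[0,0,0]], "hand": [0,0,0,0,0,0,0,0]}}

```text
time_s: 12.58
ee_pos: [473.8, 215.1, 25.0]
ee_rot: [179.9, -0.0, 102.4]
force: [0.3, 0.9, -0.4]
gripper_width: 13.9
gripper_force: 25.0
```

>>> {"fn": "apply_moves", "kwargs": {"delta_pos": [[0,0,-0.01],[0,0,-0.01],[0,0,-0.01],[0,0,-0.01],[0,0,-0.01],[0,0,-0.01],[0,0,-0.01]], "rot": [[0,0,0],[0,0,0],[0,0,0],[0,0,0],[0,0,0],[0,0,0],[0,0,0]], "hand": [0,0,0.4,0.4,0.4,0.4,0.4]}}

```text
time_s: 13.17
ee_pos: [473.2, 214.9, 23.3]
ee_rot: [180.0, -0.0, 102.4]
force: [-0.7, 0.3, 0.4]
gripper_width: 36.4
gripper_force: 0.0
```

>>> {"fn": "apply_moves", "kwargs": {"delta_pos": [[0,0,0.1],[0,0,0.3],[0,0,0.6],[0,0,0.9],[0,0,1],[0,0,1]], "rot": [[0,0,0],[0,0,0],[0,0,0],[0,0,0],[0,0,0],[0,0,0]], "hand": [0.4,0.4,0.4,0.4,0.4,0.4]}}

```text
time_s: 13.67
ee_pos: [475.5, 215.9, 147.0]
ee_rot: [179.5, -0.1, 102.4]
force: [0.5, -0.6, 0.3]
gripper_width: 36.5
gripper_force: 0.0
```

>>> {"fn": "apply_moves", "kwargs": {"delta_pos": [[0,-0.2,0.3],[0,-0.5,0.6],[0,-0.8,1],[0,-1,1],[0,-1,1]], "rot": [[0,0,0],[0,0,0],[0,0,0],[0,0,0],[0,0,0]], "hand": [0.8,0.8,0.8,0.8,0.8]}}

```text
time_s: 14.08
ee_pos: [474.4, 91.1, 266.1]
ee_rot: [179.7, 0.2, 102.2]
force: [0.2, -0.7, -0.2]
gripper_width: 66.8
gripper_force: 0.0
```

Run:
```python
from look import *
st=env.state();print(st["time_s"],st["ee_pos"],st["ee_rot"],st["qpos"])
m=[("shears_mid",24.6),("rack",20.6)]
look("wrist",m,[("shears",24)],"w7.png")
```

```text
14.0833 [474.4  91.1 266.1] [179.7   0.2 102.2] [ 9.6  8.  95.9 -0.2 75.8 -2.5]
wrist shears_mid 0.71 [297.8  74.2] [473.7 214.1]
wrist shears_mid 0.4 [322.1 122.4] [512.5 169.9]
wrist rack 0.76 [324.9  80.7] [505.  214.4]
wrist T shears 0.61 [295.6  86.   53.4 167.1] ((484.879638671875, 202.65658569335938), (58.31499099731445, 168.38865661621094), 2.484985113143921)
```

View pics/w7.png

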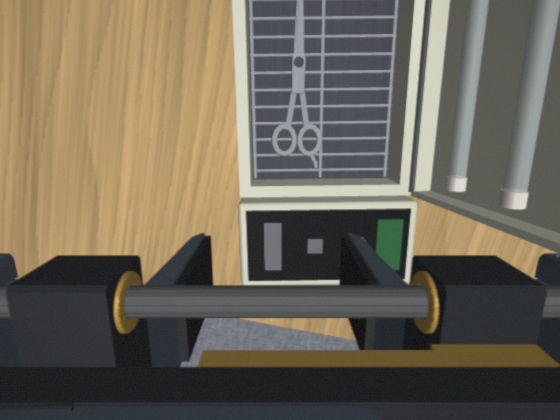

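The shears lie flat on the rack, with the pivot at (298,62) and loops at (298,140). Space is free to the right of the blades, around (350,30). Now the guard.

>>> {"fn": "apply_moves", "kwargs": {"delta_pos": [[-0.1,-0.3,0],[-0.2,-0.6,0],[-0.3,-1,0],[-0.3,-1,0]], "rot": [[0,0,0.06],[0,0,0.12],[0,0,0.18],[0,0,0.2]], "hand": [0.8,0.8,0.8,0.8]}}

```text
time_s: 14.62
ee_pos: [434.9, -27.9, 261.2]
ee_rot: [-179.7, -0.0, 119.7]
force: [0.4, 0.9, 0.1]
gripper_width: 72.9
gripper_force: 0.0
```

>>> {"fn": "apply_moves", "kwargs": {"delta_pos": [[-0.1,-0.3,0],[-0.2,-0.6,0],[-0.2,-1,0],[-0.2,-1,0]], "rot": [[0,0,0.06],[0,0,0.12],[0,0,0.17],[0,0,0.17]], "hand": [0.8,0.8,0.8,0.8]}}

```text
time_s: 14.95
ee_pos: [412.6, -148.7, 261.3]
ee_rot: [-179.8, -0.1, 134.1]
force: [0.2, 0.6, -0.4]
gripper_width: 73.4
gripper_force: 0.0
```

>>> {"fn": "apply_moves", "kwargs": {"delta_pos": [[0,-0.3,-0.2],[0,-0.6,-0.4],[0,-0.7,-0.7],[0,-0.7,-0.7],[0,-0.7,-0.7],[0,-0.7,-0.7]], "rot": [[0,0,0],[0,0,0],[0,0,0],[0,0,0],[0,0,0],[0,0,0]], "hand": [0.8,0.8,0.8,0.8,0.8,0.8]}}

```text
time_s: 15.45
ee_pos: [413.9, -227.9, 179.2]
ee_rot: [180.0, -0.1, 134.2]
force: [-0.7, 0.7, 0.3]
gripper_width: 73.1
gripper_force: 0.0
```

Run:
```python
from look import *
st=env.state();print(st["time_s"],st["ee_pos"],st["ee_rot"],st["qpos"])
look("wrist",[("guard_mid",10)],[("guard",10)],"w8.png",lambda im:cv2.resize(im[60:360,100:460],(720,600),interpolation=cv2.INTER_CUBIC))
```

```text
15.45 [ 413.9 -227.9  179.2] [180.   -0.1 134.2] [-30.3  10.7 105.6   0.1  63.8 -74.5]
wrist guard_mid 0.85 [213.4 266.1] [ 418.8 -327.8]
wrist guard_mid 0.81 [266.1 203. ] [ 411.5 -240.3]
wrist T guard 0.85 [264.3 204.1  46.6  53.5] ((411.2859191894531, -241.5096435546875), (45.17406463623047, 50.5225944519043), 46.81846618652344)
wrist T guard 0.56 [223.  262.9  36.2  37.9] ((421.19677734375, -326.31622314453125), (35.296451568603516, 34.33327102661133), 10.457828521728516)
```

View pics/w8.png

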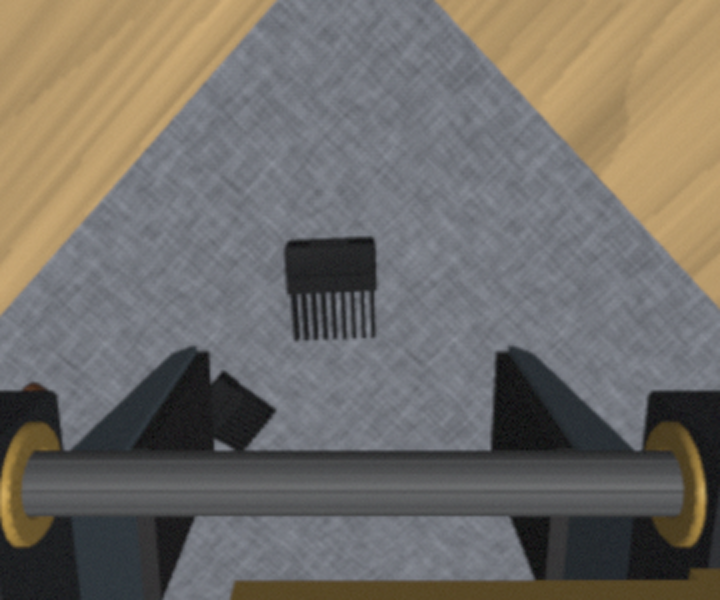

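The larger guard is at (331,290) in the crop, block up and teeth down, turned about 2° from the tool. The small one at (240,410) is clear of the fingers. Grasping the block.

>>> {"fn": "apply_moves", "kwargs": {"delta_pos": [[-0.08,-0.04,-0.2],[-0.08,-0.04,-0.5],[-0.08,-0.04,-0.8],[-0.08,-0.04,-1],[-0.08,-0.04,-1],[-0.08,-0.04,-1]], "rot": [[0,0,0.02],[0,0,0.02],[0,0,0.02],[0,0,0.02],[0,0,0.02],[0,0,0.02]], "hand": [0.8,0.8,0.8,0.8,0.8,0.8]}}

```text
time_s: 16.1
ee_pos: [404.0, -233.5, 59.7]
ee_rot: [180.0, -0.0, 135.9]
force: [-0.1, 0.9, 0.4]
gripper_width: 72.7
gripper_force: 0.0
```

>>> {"fn": "apply_moves", "kwargs": {"delta_pos": [[0,0,-0.25],[0,0,-0.4],[0,0,-0.47],[0,0,-0.47],[0,0,-0.47],[0,0,-0.47],[0,0,-0.47],[0,0,-0.47],[0,0,-0.47],[0,0,-0.47]], "rot": [[0,0,0],[0,0,0],[0,0,0],[0,0,0],[0,0,0],[0,0,0],[0,0,0],[0,0,0],[0,0,0],[0,0,0]], "hand": [0.8,0.8,0.8,0.8,0,0,0,0,0,0], "newtons": 15}}

```text
time_s: 16.93
ee_pos: [404.1, -234.3, 3.5]
ee_rot: [180.0, 0.1, 135.9]
force: [-0.4, 0.6, 6.1]
gripper_width: 44.2
gripper_force: 15.0
```

>>> {"fn": "apply_moves", "kwargs": {"delta_pos": [[0,0,0],[0,0,0],[0,0,0.1],[0,0,0.3],[0,0,0.6],[0,0,0.9],[0,0,1],[0,0,1]], "rot": [[0,0,0],[0,0,0],[0,0,0],[0,0,0],[0,0,0],[0,0,0],[0,0,0],[0,0,0]], "hand": [0,0,0,0,0,0,0,0]}}

```text
time_s: 17.6
ee_pos: [405.6, -235.2, 126.2]
ee_rot: [179.9, 0.4, 135.9]
force: [-0.5, -0.4, -0.9]
gripper_width: 44.0
gripper_force: 15.0
```

>>> {"fn": "apply_moves", "kwargs": {"delta_pos": [[0,0.1,0.3],[0.1,0.4,0.6],[0.2,0.7,0.9],[0.2,1,1],[0.2,1,1]], "rot": [[0,0,0.05],[0,0,0.1],[0,0,0.15],[0,0,0.2],[0,0,0.22]], "hand": [0,0,0,0,0]}}

```text
time_s: 18.02
ee_pos: [428.5, -111.1, 244.3]
ee_rot: [179.9, 0.1, 155.1]
force: [-0.3, -0.3, -0.7]
gripper_width: 43.6
gripper_force: 15.0
```

>>> {"fn": "apply_moves", "kwargs": {"delta_pos": [[0.1,0.3,0.1],[0.1,0.6,0.2],[0.2,1,0.2],[0.2,1,0.2]], "rot": [[0,0,0.06],[0,0,0.12],[0,0,0.18],[0,0,0.22]], "hand": [0,0,0,0]}}

```text
time_s: 18.35
ee_pos: [452.0, 10.9, 265.8]
ee_rot: [179.8, -0.1, 174.2]
force: [-0.4, 0.1, -1.4]
gripper_width: 44.0
gripper_force: 15.0
```

>>> {"fn": "apply_moves", "kwargs": {"delta_pos": [[0.1,0.3,0],[0.1,0.6,0],[0.2,0.9,0],[0.2,0.9,0],[0.2,0.9,0]], "rot": [[0,0,0.06],[0,0,0.12],[0,0,0.18],[0,0,0.22],[0,0,0.22]], "hand": [0,0,0,0,0]}}

```text
time_s: 18.77
ee_pos: [475.1, 115.6, 264.5]
ee_rot: [180.0, -0.2, -167.1]
force: [0.3, -0.4, -0.0]
gripper_width: 44.0
gripper_force: 15.0
```

>>> {"fn": "apply_moves", "kwargs": {"delta_pos": [[0.1,0.3,0],[0.2,0.6,0],[0.3,1,0],[0.3,1,0],[0.3,1,0],[0.3,1,0]], "rot": [[0,0,0],[0,0,0],[0,0,0],[0,0,0],[0,0,0],[0,0,0]], "hand": [0,0,0,0,0,0]}}

```text
time_s: 19.27
ee_pos: [511.0, 232.8, 265.5]
ee_rot: [-179.9, -0.2, -167.4]
force: [-0.5, -0.0, -0.9]
gripper_width: 43.7
gripper_force: 15.0
```

Run:
```python
from look import *
st=env.state();print(st["time_s"],st["ee_pos"],st["ee_rot"],st["qpos"],st["gripper_width"])
p,s=look("wrist",[("rack",20.6),("shears_mid",24.6),("lid_hinge",65)],[],"w9.png")
for d in spotter.landmark_of(p,"guard_mid")[:3]: print(d["score"],d["position"],ray(p,d["position"],st["ee_pos"][2]+6.5,s))
print(proj(p,[518,266,30.6],s))
```

```text
19.2667 [511.  232.8 265.5] [-179.9   -0.2 -167.4] [ 23.3  15.6  86.1  -0.1  78.5 -79.2] 43.65777454695709
wrist rack 0.96 [264.4 173.3] [501.4 214.9]
wrist shears_mid 0.67 [269.9 153.2] [476.5 216.2]
0.62 [277.3, 288.3] [521.9 234.8 272. ]
[303.4 197.5]
```

View pics/w9.png

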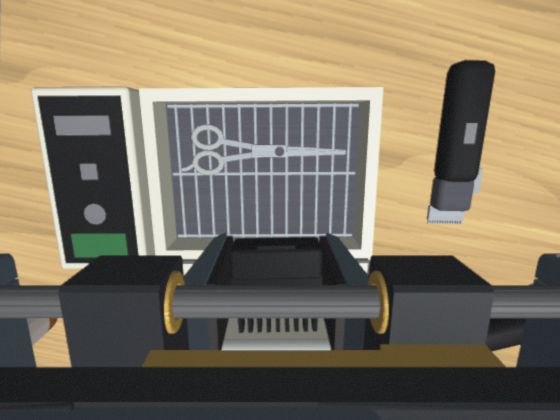

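The shears rest flat on the rack (pivot at (279,152)), and the guard is square in the hand with its teeth towards the lid. The target at (303,197) is free rack. Lowering the guard.

>>> {"fn": "apply_moves", "kwargs": {"delta_pos": [[0.06,0.28,-0.1],[0.06,0.28,-0.4],[0.06,0.28,-0.7],[0.06,0.28,-1],[0.06,0.28,-1],[0.06,0.28,-1]], "rot": [[0,0,0],[0,0,0],[0,0,0],[0,0,0],[0,0,0],[0,0,0]], "hand": [0,0,0,0,0,0]}}

```text
time_s: 20.02
ee_pos: [518.0, 266.6, 146.0]
ee_rot: [-180.0, -0.2, -167.4]
force: [0.1, -0.7, 1.3]
gripper_width: 44.0
gripper_force: 15.0
```

>>> {"fn": "apply_moves", "kwargs": {"delta_pos": [[0,0,-0.2],[0,0,-0.4],[0,0,-0.6],[0,0,-0.8],[0,0,-0.9],[0,0,-0.96],[0,0,-1],[0,0,-1],[0,0,-1]], "rot": [[0,0,0],[0,0,0],[0,0,0],[0,0,0],[0,0,0],[0,0,0],[0,0,0],[0,0,0],[0,0,0]], "hand": [0,0,0,0,0,0,0,0,0]}}

```text
time_s: 20.77
ee_pos: [520.1, 268.1, 28.4]
ee_rot: [180.0, 0.2, -167.4]
force: [-0.4, 0.5, -0.0]
gripper_width: 43.6
gripper_force: 15.0
```

>>> {"fn": "apply_moves", "kwargs": {"delta_pos": [[0,0,-0.02],[0,0,-0.03],[0,0,-0.03],[0,0,-0.03]], "rot": [[0,0,0],[0,0,0],[0,0,0],[0,0,0]], "hand": [0,0,0,0]}}

```text
time_s: 21.1
ee_pos: [519.0, 267.8, 23.6]
ee_rot: [180.0, 0.0, -167.4]
force: [0.1, -0.1, 1.5]
gripper_width: 43.9
gripper_force: 15.0
```

>>> {"fn": "apply_moves", "kwargs": {"delta_pos": [[0,0,0],[0,0,0],[0,0,0],[0,0,0],[0,0,0.1],[0,0,0.3],[0,0,0.6],[0,0,1],[0,0,1]], "rot": [[0,0,0],[0,0,0],[0,0,0],[0,0,0],[0,0,0],[0,0,0],[0,0,0],[0,0,0],[0,0,0]], "hand": [0.65,0.65,0.65,0.65,0.65,0.65,0.65,0.65,0.65]}}

```text
time_s: 21.85
ee_pos: [522.3, 269.4, 150.3]
ee_rot: [179.8, 0.7, -167.4]
force: [1.1, 0.7, 0.7]
gripper_width: 59.4
gripper_force: 0.0
```

>>> {"fn": "apply_moves", "kwargs": {"delta_pos": [[0,0,0.3],[0,0,0.6],[0,0,1],[0,0,1],[0,0,1]], "rot": [[0,0,0],[0,0,0],[0,0,0],[0,0,0],[0,0,0]], "hand": [0,0,0,0,0]}}

```text
time_s: 22.27
ee_pos: [520.3, 268.4, 266.9]
ee_rot: [179.9, 0.5, -167.4]
force: [0.4, -0.4, -0.1]
gripper_width: 28.7
gripper_force: 0.0
```

Run:
```python
from look import *
st=env.state();print(st["time_s"],st["ee_pos"],st["ee_rot"],st["qpos"],st["gripper_width"])
m=[("rack",20.6),("shears_mid",24.6),("guard_mid",30.6),("lid_hinge",65),("lid_edge",245)]
look("wrist",m,[],"w10.png");look("top",m[2:]);look("side",m[2:],[],"s10.png")
```

```text
22.2667 [520.3 268.4 266.9] [ 179.9    0.5 -167.4] [ 26.2  17.5  83.2   0.   78.8 -76.5] 28.73996214961979
wrist rack 0.71 [235.9 155.4] [500.  214.7]
wrist shears_mid 0.6 [239.7 134.3] [474.9 214.8]
wrist shears_mid 0.38 [238.3 156.2] [499.8 218. ]
wrist guard_mid 0.98 [271.8 190.3] [529.7 264.7]
top guard_mid 0.59 [385.1 249.1] [ 420.2 -319.4]
top guard_mid 0.53 [207.3 188.8] [531.9 274.8]
top guard_mid 0.32 [224.6 203.7] [490.9 209.9]
top lid_hinge 0.69 [220.  167.5] [599.4 239.7]
top lid_edge 0.96 [209.8 136.7] [629.4 246.4]
side guard_mid 0.73 [289.9 318.3] [ 415.1 -345.1]
side guard_mid 0.69 [285. 186.] [528.6 266.7]
side lid_hinge 0.79 [305.7 175.7] [596.7 257.8]
side lid_hinge 0.61 [318.9 123.6] [758.2 697.2]
side lid_hinge 0.51 [271.4 198.4] [460.5 136. ]
side lid_edge 0.86 [318.8 122.8] [636.9 254.9]
```

View pics/w10.png

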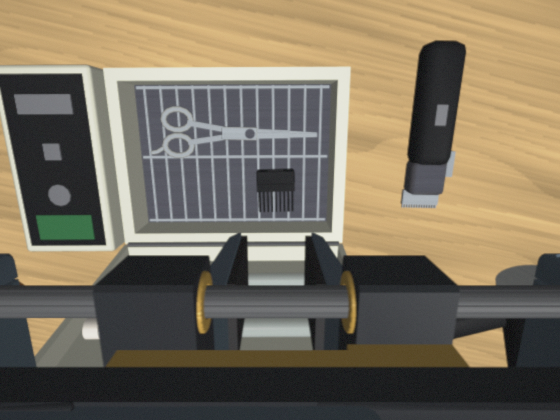

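The rack shows both tools in place: shears with pivot at (250,133), guard at (276,190) beside the blades. Nothing else is displaced. That was my last picture to view, so from here I use numbers only. Next I'll triangulate the lid edge.

Run:
```python
from look import *
def pt(q):
    A=[];b=[]
    for n in("top","side"):
        p=viewer.grab_frame(n);d=spotter.landmark_of(p,q)[0];K,R,t=cam(p)
        r=R.T@np.linalg.solve(K,[*d["position"],1.]);r/=np.linalg.norm(r);c=-R.T@t
        P=np.eye(3)-np.outer(r,r);A.append(P);b.append(P@c)
    X=np.linalg.lstsq(np.vstack(A),np.hstack(b),rcond=None)[0];res=[np.linalg.norm(P@X-x) for P,x in zip(A,b)];return X,res
th=np.radians(12.5);ex=np.array([np.cos(th),np.sin(th)]);ey=np.array([-ex[1],ex[0]])
for q in("lid_edge","lid_hinge"):
    X,r=pt(q);d=X[:2]-[503,214];print(q,X,r,"rackframe",d@ex,d@ey)
```

```text
lid_edge [628.5 247.3 241.5] [np.float64(1.8740753139498156), np.float64(1.8740753139502053)] rackframe 129.718165792023 5.378428131772864
lid_hinge [589.5 242.3  67.1] [np.float64(0.7834091696045893), np.float64(0.783409169605049)] rackframe 90.61481808402397 8.881857204073032
```

>>> {"fn": "apply_moves", "kwargs": {"delta_pos": [[0,0,0.3],[0,0,0.5],[0,0,0.5],[0.3,0,0.5],[0.6,0,0.5],[1,0,0.5],[1,0,0.5],[1,0,0.5]], "rot": [[0,0,0],[0,0,0],[0,0,0],[0,0,0],[0,0,0],[0,0,0],[0,0,0],[0,0,0]], "hand": [0,0,0,0,0,0,0,0]}}

```text
time_s: 24.03
ee_pos: [640.7, 267.2, 320.1]
ee_rot: [-180.0, -0.2, -167.5]
force: [0.0, 0.7, -0.2]
gripper_width: 0.2
gripper_force: 0.0
```

>>> {"fn": "apply_moves", "kwargs": {"delta_pos": [[0.2,-0.07,0],[0.36,-0.07,0],[0.36,-0.07,0],[0.36,-0.07,-0.3],[0.36,-0.07,-0.6],[0.36,-0.07,-0.9],[0.36,-0.07,-0.9],[0.36,-0.07,-0.9]], "rot": [[0,0,0],[0,0,0],[0,0,0],[0,0,0],[0,0,0],[0,0,0],[0,0,0],[0,0,0]], "hand": [0,0,0,0,0,0,0,0]}}

```text
time_s: 24.7
ee_pos: [679.7, 259.3, 214.1]
ee_rot: [-180.0, -0.3, -167.3]
force: [1.2, 0.1, -0.2]
gripper_width: 0.3
gripper_force: 0.0
```

>>> {"fn": "apply_moves", "kwargs": {"delta_pos": [[-0.08,-0.02,0],[-0.16,-0.04,0],[-0.24,-0.05,0],[-0.32,-0.07,0],[-0.4,-0.09,0],[-0.48,-0.11,0],[-0.56,-0.13,0],[-0.64,-0.14,0],[-0.72,-0.16,0],[-0.8,-0.18,0]], "rot": [[0,0,0],[0,0,0],[0,0,0],[0,0,0],[0,0,0],[0,0,0],[0,0,0],[0,0,0],[0,0,0],[0,0,0]], "hand": [0,0,0,0,0,0,0,0,0,0]}}

```text
time_s: 25.53
ee_pos: [588.0, 238.8, 220.4]
ee_rot: [179.9, 0.6, -167.4]
force: [2.1, 0.3, -1.1]
gripper_width: 0.3
gripper_force: 1.0
```

>>> {"fn": "apply_moves", "kwargs": {"delta_pos": [[-0.08,-0.02,0],[-0.16,-0.04,0],[-0.24,-0.05,0],[-0.32,-0.07,0],[-0.4,-0.09,-0.02],[-0.48,-0.11,-0.05],[-0.56,-0.13,-0.08],[-0.64,-0.14,-0.11],[-0.72,-0.16,-0.14],[-0.76,-0.17,-0.17]], "rot": [[0,0,0],[0,0,0],[0,0,0],[0,0,0],[0,0,0],[0,0,0],[0,0,0],[0,0,0],[0,0,0],[0,0,0]], "hand": [0,0,0,0,0,0,0,0,0,0]}}

```text
time_s: 26.37
ee_pos: [492.8, 216.8, 194.9]
ee_rot: [180.0, -0.1, -167.4]
force: [0.9, -0.4, -0.2]
gripper_width: 0.3
gripper_force: 0.1
```

```bash
cat > lid.py <<'E'
from look import *
A=[];b=[]
for n in("top","side"):
    p=viewer.grab_frame(n);d=spotter.landmark_of(p,"lid_edge")[0];K,R,t=cam(p)
    r=R.T@np.linalg.solve(K,[*d["position"],1.]);r/=np.linalg.norm(r);c=-R.T@t
    P=np.eye(3)-np.outer(r,r);A.append(P);b.append(P@c);print(n,d["score"])
X=np.linalg.lstsq(np.vstack(A),np.hstack(b),rcond=None)[0]
d=X[:2]-[503,214];print(X,"res",[round(np.linalg.norm(P@X-x),1) for P,x in zip(A,b)],"x",d@[.976,.216],"angle",np.arctan2(X[2]-65,90-d@[.976,.216]))
st=env.state();print(st["time_s"],st["ee_pos"],st["force"],st["qpos"])
E
python3 lid.py
```

```text
top 0.65
side 0.83
[461.2 209.2 187.4] res [np.float64(7.4), np.float64(7.4)] x -41.849892089746774 angle 0.7483331852304254
26.5667 [494.8 217.3 195. ] [-0.6  0.4  0.3] [ 22.5  15.9  95.9   0.   68.1 -80.1]
```

>>> {"fn": "apply_moves", "kwargs": {"delta_pos": [[0,0,0.3],[0.2,-0.3,0.5],[0.3,-0.6,0.5],[0.3,-0.8,0.5],[0.3,-0.8,0.5],[0.3,-0.8,0.5]], "rot": [[0,0,0],[0,0,0],[0,0,0],[0,0,0],[0,0,0],[0,0,0]], "hand": [0,0,0,0,0,0]}}

```text
time_s: 27.07
ee_pos: [531.4, 120.3, 255.0]
ee_rot: [180.0, 0.0, -167.5]
force: [0.3, 0.7, -0.5]
gripper_width: 0.3
gripper_force: 0.0
```

>>> {"fn": "apply_moves", "kwargs": {"delta_pos": [[0.1,-0.3,0],[0.2,-0.53,0],[0.33,-0.53,0],[0.33,-0.53,-0.3],[0.33,-0.53,-0.5],[0.33,-0.53,-0.5],[0.33,-0.53,-0.5]], "rot": [[0,0,0],[0,0,0],[0,0,0],[0,0,0],[0,0,0],[0,0,0],[0,0,0]], "hand": [0,0,0,0,0,0,0]}}

```text
time_s: 27.65
ee_pos: [569.8, 58.7, 193.8]
ee_rot: [179.9, -0.2, -167.3]
force: [0.2, -0.0, 1.0]
gripper_width: 0.4
gripper_force: 0.0
```

```bash
python3 lid.py
python3 - <<'E'
from look import *
look("wrist",[("key_power",93.5),("key_stop",93.5),("key_cycle",93.5)],[("key_power",93.5),("key_cycle",93.5)])
look("side",[("key_power",93.5),("key_stop",93.5),("key_cycle",93.5)])
E
```

```text
wrist key_power 0.8 [274.9 213. ] [571.4  56.5]
wrist key_stop 0.85 [276.7 154.9] [525.7  47.7]
wrist key_cycle 0.91 [276.6  96. ] [483.4  38.2]
wrist key_cycle 0.47 [459.2 266.5] [583.  218.5]
wrist T key_power 0.59 [276.9 208.7  22.1  27.8] ((567.8522338867188, 55.84963607788086), (21.332380294799805, 20.31043815612793), 56.37652587890625)
wrist T key_cycle 0.67 [275.6  98.6  70.1  27.4] ((483.7971496582031, 36.72431182861328), (19.587194442749023, 52.895938873291016), 11.095016479492188)
side key_power 0.55 [312.4 196.3] [571.6  71.1]
side key_stop 0.52 [314.1 197.2] [575.1  64.8]Traceback (most recent call last):
  File "lid.py", line 4, in <module>
    p=viewer.grab_frame(n);d=spotter.landmark_of(p,"lid_edge")[0];K,R,t=cam(p)
                             ~~~~~~~~~~~~~~~~~~~~~~~~~~~~~~~~~^^^
IndexError: list index out of range
```

>>> {"fn": "apply_moves", "kwargs": {"delta_pos": [[0,-0.02,-0.1],[0,-0.02,-0.2],[0,-0.02,-0.3],[0,-0.02,-0.4],[0,-0.02,-0.5],[0,-0.02,-0.6],[0,-0.02,-0.65],[0,-0.02,-0.7],[0,-0.02,-0.7],[0,-0.02,-0.7]], "rot": [[0,0,0],[0,0,0],[0,0,0],[0,0,0],[0,0,0],[0,0,0],[0,0,0],[0,0,0],[0,0,0],[0,0,0]], "hand": [0,0,0,0,0,0,0,0,0,0]}}

```text
time_s: 29.08
ee_pos: [570.5, 55.2, 110.9]
ee_rot: [180.0, 0.0, -167.4]
force: [0.8, 0.6, 0.8]
gripper_width: 0.5
gripper_force: 0.0
```

>>> {"fn": "apply_moves", "kwargs": {"delta_pos": [[0,0,0],[0,0,0],[0,0,0],[0,0,0],[0,0,0],[0,0,0],[0,0,0],[0,0,0],[0,0,0],[0,0,0]], "rot": [[0,0,0],[0,0,0],[0,0,0],[0,0,0],[0,0,0],[0,0,0],[0,0,0],[0,0,0],[0,0,0],[0,0,0]], "hand": [0,0,0,0,0,0,0,0,0,0]}}

```text
time_s: 29.92
ee_pos: [570.4, 55.2, 110.8]
ee_rot: [180.0, -0.0, -167.4]
force: [0.8, -1.2, -0.4]
gripper_width: 0.5
gripper_force: 0.0
```

Run:
```python
from look import *
st=env.state();print(st["time_s"],st["ee_pos"],st["force"])
ex=np.array([.976,.216]);ey=np.array([-.216,.976]);O=np.array([503,214])
def W(x,y,z):return [*(O+x*ex+y*ey),z]
for n in("top","side"):
    p,s=look(n,[("lid_edge",75)],[("lid",75)])
    for a in(0,.1,.2): print(a,"exp edge",proj(p,W(90-184*np.cos(a),0,65+12*np.cos(a)+184*np.sin(a))))
p,s=look("wrist",[("key_power",93.5),("lid_edge",77)])
for a in(0,.1): print(proj(p,W(90-184*np.cos(a),0,77+184*np.sin(a)),s))
```

```text
29.9167 [570.4  55.2 110.8] [ 0.8 -1.2 -0.4]
top lid_edge 0.95 [224.3 223.1] [420.4 191.7]
top lid_edge 0.68 [423.1 279.8] [ 337.6 -431.3]
top T lid 0.59 [208.4 200.6  56.1  67.9] ((485.59832763671875, 250.7687225341797), (204.4945526123047, 172.08419799804688), 11.585596084594727)
0 exp edge [223.  225.8]
0.1 exp edge [222.2 224.4]
0.2 exp edge [221.2 222.4]
side lid_edge 0.78 [251.2 185.4] [410.4 214.4]
side T lid 0.62 [276.4 183.1  65.5  47. ] ((493.8276062011719, 227.22195434570312), (211.2349090576172, 270.4886169433594), 11.53502368927002)
0 exp edge [252.4 187.9]
0.1 exp edge [252.3 182.6]
0.2 exp edge [252.9 177.2]
wrist key_power 0.71 [285.4 251. ] [569.   59.4]
[599.6  18. ]
[633.4   9.2]
```

>>> {"fn": "apply_moves", "kwargs": {"delta_pos": [[-0.01,0.01,-0.06],[-0.01,0.01,-0.12],[-0.01,0.01,-0.12],[-0.01,0.01,-0.12],[-0.01,0.01,-0.12]], "rot": [[0,0,0],[0,0,0],[0,0,0],[0,0,0],[0,0,0]], "hand": [0,0,0,0,0]}}

```text
time_s: 30.78
ee_pos: [569.1, 56.5, 96.1]
ee_rot: [180.0, -0.0, -167.4]
force: [0.9, 0.8, -0.1]
gripper_width: 0.5
gripper_force: 0.0
```

>>> {"fn": "apply_moves", "kwargs": {"delta_pos": [[0,0,-0.005],[0,0,-0.01],[0,0,-0.015],[0,0,-0.02],[0,0,-0.02],[0,0,-0.02]], "rot": [[0,0,0],[0,0,0],[0,0,0],[0,0,0],[0,0,0],[0,0,0]], "hand": [0,0,0,0,0,0]}}

```text
time_s: 31.28
ee_pos: [569.2, 56.4, 94.0]
ee_rot: [180.0, 0.0, -167.4]
force: [-0.5, -0.1, -0.5]
gripper_width: 0.4
gripper_force: 0.0
```

>>> {"fn": "apply_moves", "kwargs": {"delta_pos": [[0,0,-0.005],[0,0,-0.01],[0,0,-0.01],[0,0,-0.01]], "rot": [[0,0,0],[0,0,0],[0,0,0],[0,0,0]], "hand": [0,0,0,0]}}

```text
time_s: 31.62
ee_pos: [569.3, 56.4, 93.1]
ee_rot: [180.0, 0.0, -167.4]
force: [0.3, -0.9, 2.3]
gripper_width: 0.4
gripper_force: 1.3
```

>>> {"fn": "apply_moves", "kwargs": {"delta_pos": [[0,0,-0.004],[0,0,-0.004],[0,0,-0.004]], "rot": [[0,0,0],[0,0,0],[0,0,0]], "hand": [0,0,0]}}

```text
time_s: 31.87
ee_pos: [569.3, 56.4, 92.7]
ee_rot: [180.0, 0.0, -167.4]
force: [-0.4, -0.1, 4.8]
gripper_width: 0.4
gripper_force: 2.6
```

>>> {"fn": "apply_moves", "kwargs": {"delta_pos": [[0,0,-0.005],[0,0,-0.005],[0,0,-0.005],[0,0,-0.005]], "rot": [[0,0,0],[0,0,0],[0,0,0],[0,0,0]], "hand": [0,0,0,0]}}

```text
time_s: 32.2
ee_pos: [569.3, 56.5, 92.7]
ee_rot: [-180.0, 0.0, -167.4]
force: [-2.2, -0.8, 8.8]
gripper_width: 0.6
gripper_force: 4.2
```

>>> {"fn": "apply_moves", "kwargs": {"delta_pos": [[0,0,0],[0,0,0],[0,0,0.05],[0,0,0.15],[0,0,0.3],[0,0,0.4],[0,0,0.4],[0,0,0.4]], "rot": [[0,0,0],[0,0,0],[0,0,0],[0,0,0],[0,0,0],[0,0,0],[0,0,0],[0,0,0]], "hand": [0,0,0,0,0,0,0,0]}}

```text
time_s: 32.87
ee_pos: [569.3, 56.5, 139.8]
ee_rot: [-180.0, 0.0, -167.4]
force: [-0.1, -0.5, 0.3]
gripper_width: 0.4
gripper_force: 0.0
```

Run:
```python
from look import *
st=env.state();print(st["time_s"],st["ee_pos"],st["force"])
for n in("top","side"): p,s=look(n,[("lid_edge",75)],[("lid",75)])
look("wrist",[("key_cycle",93.5),("key_stop",93.5)])
# gap test: lid's side-view outline in rack axes, at candidate heights of the front top edge
m=spotter.trace(p,"lid")[0]["mask"];ex=np.array([.976,.216]);ey=np.array([-.216,.976]);O=np.array([503,214])
c=max(cv2.findContours(m.astype(np.uint8),0,2)[0],key=cv2.contourArea)
q=cv2.approxPolyDP(c,4,True)[:,0];print(q.tolist())
for a in(0,.05,.1):
    print(a,[[proj(p,[*(O+(90-s*np.cos(a)+h*np.sin(a))*ex+y*ey),65+s*np.sin(a)+h*np.cos(a)]).round() for s in(0,184)] for y in(-122,122) for h in(0,24)])
```

```text
32.8667 [569.3  56.5 139.8] [-0.1 -0.5  0.3]
top lid_edge 0.95 [220.2 225.7] [410.5 202.8]
top T lid 0.97 [208.1 201.1  50.7  65.1] ((485.0294494628906, 255.07192993164062), (205.10842895507812, 163.42465209960938), 11.58559513092041)
side lid_edge 0.79 [251.9 185.6] [412.4 212.5]
side T lid 0.72 [282.4 184.2  81.5  43.3] ((494.62774658203125, 230.30453491210938), (211.50885009765625, 262.4616394042969), 12.549681663513184)
wrist key_cycle 0.68 [280.   95.3] [483.2  38.6]
wrist key_stop 0.71 [277.1 170. ] [526.5  46.6]
wrist key_stop 0.51 [559.   33.3] [416.6 184.9]
wrist key_stop 0.5 [279.2 237.7] [569.3  57.6]
[[321, 187], [308, 187], [305, 173], [290, 160], [240, 171], [247, 189], [266, 205]]
0 [[array([323., 196.]), array([267., 209.])], [array([324., 189.]), array([267., 202.])], [array([290., 164.]), array([240., 175.])], [array([290., 158.]), array([239., 169.])]]
0.05 [[array([323., 196.]), array([267., 207.])], [array([324., 189.]), array([267., 199.])], [array([290., 164.]), array([239., 173.])], [array([290., 158.]), array([239., 166.])]]
0.1 [[array([323., 196.]), array([267., 204.])], [array([324., 189.]), array([268., 197.])], [array([290., 164.]), array([239., 170.])], [array([291., 158.]), array([240., 163.])]]
```

>>> {"fn": "apply_moves", "kwargs": {"delta_pos": [[-0.3,-0.07,0],[-0.6,-0.13,0],[-0.71,-0.16,0],[-0.71,-0.16,0],[-0.71,-0.16,0],[-0.71,-0.16,-0.15],[-0.71,-0.16,-0.3],[-0.71,-0.16,-0.36],[-0.71,-0.16,-0.36],[-0.71,-0.16,-0.36]], "rot": [[0,0,0],[0,0,0],[0,0,0],[0,0,0],[0,0,0],[0,0,0],[0,0,0],[0,0,0],[0,0,0],[0,0,0]], "hand": [0,0,0,0,0,0,0,0,0,0]}}

```text
time_s: 34.2
ee_pos: [484.9, 37.4, 96.5]
ee_rot: [180.0, 0.0, -167.4]
force: [-0.1, 0.0, 0.1]
gripper_width: 0.4
gripper_force: 0.0
```

>>> {"fn": "apply_moves", "kwargs": {"delta_pos": [[0,0,-0.005],[0,0,-0.01],[0,0,-0.015],[0,0,-0.015],[0,0,-0.015]], "rot": [[0,0,0],[0,0,0],[0,0,0],[0,0,0],[0,0,0]], "hand": [0,0,0,0,0]}}

```text
time_s: 34.62
ee_pos: [484.1, 37.3, 95.0]
ee_rot: [-180.0, 0.0, -167.4]
force: [0.2, 0.8, 0.1]
gripper_width: 0.7
gripper_force: 0.0
```

>>> {"fn": "apply_moves", "kwargs": {"delta_pos": [[0,0,-0.01],[0,0,-0.016],[0,0,-0.02],[0,0,-0.02],[0,0,-0.02]], "rot": [[0,0,0],[0,0,0],[0,0,0],[0,0,0],[0,0,0]], "hand": [0,0,0,0,0]}}

```text
time_s: 35.03
ee_pos: [484.2, 37.3, 92.8]
ee_rot: [-180.0, 0.0, -167.4]
force: [-0.5, -0.6, 5.1]
gripper_width: 0.5
gripper_force: 2.4
```

>>> {"fn": "apply_moves", "kwargs": {"delta_pos": [[0,0,-0.004],[0,0,-0.007],[0,0,-0.007],[0,0,-0.007]], "rot": [[0,0,0],[0,0,0],[0,0,0],[0,0,0]], "hand": [0,0,0,0]}}

```text
time_s: 35.37
ee_pos: [484.3, 37.3, 92.6]
ee_rot: [-180.0, 0.1, -167.4]
force: [-1.3, -0.2, 9.2]
gripper_width: 0.4
gripper_force: 5.3
```

Force is 9.2 N. I'll push very slightly more and hold for over a second.

>>> {"fn": "apply_moves", "kwargs": {"delta_pos": [[0,0,-0.002],[0,0,-0.002],[0,0,-0.002],[0,0,-0.002],[0,0,-0.002],[0,0,-0.002],[0,0,-0.002],[0,0,-0.002],[0,0,-0.002],[0,0,-0.002]], "rot": [[0,0,0],[0,0,0],[0,0,0],[0,0,0],[0,0,0],[0,0,0],[0,0,0],[0,0,0],[0,0,0],[0,0,0]], "hand": [0,0,0,0,0,0,0,0,0,0]}}

```text
time_s: 36.2
ee_pos: [484.3, 37.3, 92.6]
ee_rot: [-180.0, 0.1, -167.4]
force: [-3.0, -0.5, 12.2]
gripper_width: 0.5
gripper_force: 6.0
```

>>> {"fn": "apply_moves", "kwargs": {"delta_pos": [[0,0,0],[0,0,0],[0,0,0],[0,0,0],[0,0,0],[0,0,0],[0,0,0]], "rot": [[0,0,0],[0,0,0],[0,0,0],[0,0,0],[0,0,0],[0,0,0],[0,0,0]], "hand": [0,0,0,0,0,0,0]}}

```text
time_s: 36.78
ee_pos: [484.3, 37.3, 92.6]
ee_rot: [-180.0, 0.1, -167.4]
force: [-2.8, -0.5, 12.2]
gripper_width: 0.3
gripper_force: 6.0
```

>>> {"fn": "apply_moves", "kwargs": {"delta_pos": [[0,0,0.1],[0,0,0.3],[0,0,0.6],[0,0,0.9],[0,0,0.9],[0,0,0.9],[0,0,0.9]], "rot": [[0,0,0],[0,0,0],[0,0,0],[0,0,0],[0,0,0],[0,0,0],[0,0,0]], "hand": [0,0,0,0,0,0,0]}}

```text
time_s: 37.37
ee_pos: [483.2, 37.2, 198.3]
ee_rot: [180.0, -0.1, -167.4]
force: [0.3, -0.1, -0.5]
gripper_width: 0.9
gripper_force: 0.0
```

Run:
```python
from look import *
p,s=look("side",[("lid_edge",75)]);st=env.state();print(st["time_s"],st["ee_pos"],st["force"])
a=cv2.imread("pics/side0.png").astype(int);b=p["pixels"][:,:,::-1].astype(int)
# display colour: before / after, mean BGR round the projected display
q=proj(p,[596,62,92]).astype(int);print(q,a[q[1]-2:q[1]+3,q[0]-3:q[0]+4].mean((0,1)),b[q[1]-2:q[1]+3,q[0]-3:q[0]+4].mean((0,1)))
```

```text
side lid_edge 0.94 [252.4 185.1] [414.4 215.5]
37.4667 [482.8  37.2 197.5] [ 0.8 -0.1  0.8]
[321 197] [ 71.1 112.7  54.5] [ 63.5 100.9  48.4]
```

```bash
python3 -c "
from workcell import env
print(env.job_done())"
```

```text
the job is handed in; nothing more can be done
None
```

I handed the job in at about 37 s, with no verdict returned: shears and guard on the rack, lid closed as far as the cameras show, power key pressed to about 9 N, cycle key held at 9–12 N for about 1.4 s; I viewed 11 pictures, one over the limit of 10.

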